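# Two-button safety reset on a lab demo table

### The arm

A 6-joint arm with a two-finger parallel gripper is mounted at the origin on the work surface. World frame = base frame: x ahead of the robot, y to its left, z up, the work surface at z = 0. Lengths are in m, angles in rad, forces in N, time in s.
With the tool pointing down it reaches from about 0.275 to 0.725 m from the base axis. Payload 5.6 kg.
Tool frame: the origin (TCP) lies at the centre of the arm's flange, where the gripper is bolted on; the fingertips stand 173 mm ahead of it and the grasp point (between the pads) lies 155 mm ahead of it; z points along the fingers, y is the direction in which the jaws open and shut (so a half turn about z gives the same grasp; the last joint's range is limited). The gripper opens to 85 mm and grips with 20 to 120 N. Pads are 22 mm wide; open, the fingers measure 114 mm over their backs; the gripper's body (76 mm by 85 mm) begins 54 mm behind the grasp point. The pads swing forward as they close: fully open they stand 13 mm farther back than shut.
Start: joints at [1.525, 0.255, 0.108, 0, -1.424, -0.285], TCP at [0.179, 0.52, 0.405] pointing down, gripper open.
Joint ranges: [-2.95, 2.95], [-1.21, 1.97], [-1.09, 1.5], [-2.87, 1.71], [-2.94, -0.07], [-3.05, 3.05]. Speed limits (rad/s): [2.57, 2.57, 3.14, 3.14, 3.14, 3.14].

### API

Orientations are given as [roll, pitch, yaw] about the fixed x, y, z axes, in that order (R = Rz(yaw) Ry(pitch) Rx(roll)).
In Python, from plant import status, imaging, order, finder gives the robot as it stands.
- The arm moves only by the tool step_arm, never from a script. Its argument "deltas" is a list that holds one entry, the list of rows, each a list of 5 numbers: the shift along the tool's x, y, z each as a share of 0.3 m, from -1 to 1, then the turn about the tool's z as a share of 30 degrees, from -1 to 1, then the gripper command: -1 is shut, 1 is fully open, values between are in proportion. A call has 1 to 12 rows; each row shifts and turns the pose as measured when the row begins, along the tool's axes as they then stand; what a row does not reach is not made up. A row lasts 1/10 s, in which the tool goes at most 50 mm and 8.59 degrees, less where a joint would pass 70% of its speed; a pose out of reach is approached as far as the arm can. A call with a number of a shift or a turn outside -1 to 1 is refused whole. A call with a gripper value outside its range is refused whole. The fingers move at their own pace and stop on an object; "force" is the grip in N (left out, the last holds). Time passes only in rows, so rows that do not move let the fingers close. It gives the time, the measured TCP pose, the force and the opening at its end, in the units of the state.
- status.state(): the state, without advancing time (a new reading comes with each control period).
- imaging.get_image(name): name is "scene" or "top" or "wrist"; returns the picture (420x560x3 uint8, red, green, blue); there is no depth.
- imaging.camera_info(name): a dict with "fx", "fy", "cx", "cy" (pixels), "position" and "attitude" of the camera in the world. Camera axes: x right, y down, z forward; pixel columns grow to the right and rows downward; lengths in m; the calibration is good to about 2 mm. The wrist camera is an equidistant fisheye: a pixel r from the principal point sees the ray r / f radians off the axis. A picture is of the moment at which its call begins: read the wrist's pose just before it. camera_info takes no time and is no camera call; for the wrist camera it gives the pose at the moment of the call.
- order.sign_off(): hands the job in, once; it reports no verdict.
Trained networks look in the newest picture that a camera, given by its name, has taken for a name from the list of things; names that differ only in an ending like _2 or _b are one class to them, and where a whole thing is asked for, a point or a joint stands for the part that bears it (a point fixed in the world has none). Each returns a list of dicts, best first, with "p" (0 to 1); they miss things now and then, are a little off and sometimes report something else, mostly with a low value. They report only what shows in the picture. A call takes as long as a camera call. They do not tell look-alikes from the thing itself.
- finder.recognise(camera, query): "at" ([x, y, z] in m, in the coordinates of the camera as it stood for that picture, good to about 4 mm: the middle of the surface that is visible of it).
- finder.regions_of(camera, query): "mask" (420x560 bool, what is visible of it).
The state is a dict: "time": time; "qpos": joint angles; "qvel": joint speeds; "tau": joint torques, N m; "tool_pos": TCP position; "ee_rot": TCP orientation; "force": force on the tool from outside, world axes, zero at the start; "ft_torque": the same for the moment, N m; "finger_gap": finger opening in m.
Only numpy, scipy, OpenCV 4.12 (cv2) and the standard library are available. Lean on these libraries where they do the work, as an engineer would, in place of code of your own. Each camera call takes 0.05 s, during which the arm holds its last target. There are 200 camera calls.

### The job

The robot cell's interlock has tripped: with the fingertips, push the clear-topped guard on the control console all the way back to its stop, away from the two buttons it covers. Then press both buttons down together, one fingertip on each, keep both fully down for at least three seconds, and let both come up again, leaving the guard back. Never press one button without the other, do not press the emergency stop, grip or lift nothing, and leave the bowl and screwdriver where they are.

Things in the scene. Friction and masses are not known exactly. Their poses are not given: they have to be found in the camera images.
- console: Fixed black control console, 220 mm deep (its x) by 150 mm wide (its y), flat grey top panel 60 mm above the table. Origin at the centre of its underside; its x axis points from the edge nearest the robot to its far edge, y to its left, z up. It stands turned by up to about 26 degrees. Two low steel rails (8 mm high, 6 mm wide) run along its x on the panel at y = +66 and -66 mm. The two buttons stand at console x = -50 mm, y = +30 and -30 mm.
- guard_face (a point): Centre of the upright near face of the guard, 17 mm above the panel (77 mm above the table); moves with the guard. The guard is an aluminium hood with a clear top: 92 mm along the console's x (too wide to pinch along it), 122 mm along y, 34 mm high, open below, standing on the panel. This point is on its outside face, the one towards the robot, at console x = -96 mm when the guard is shut; push there along the console's +x. Axes as the console's.
- guard (a joint): Travel of the guard in m along the console's +x: 0 = shut, covering both buttons, 0.095 = fully back at its stop, buttons free with nothing above them, and the guard's near face 49 mm beyond the buttons' centre line. Starts between 0 and 0.025. It slides stiffly (about 2.5 N) and stays where it is left.
- reset_left_top (a point): Centre of the top of the left button (console +y side), a flat aluminium cap 28 mm across in a black round collar 44 mm across and 12 mm high. The top is 22 mm above the panel (82 mm above the table) when up; moves with the cap. The two button centres are 60 mm apart along the console's y. Axes as the console's.
- reset_right_top (a point): The same for the right button (console -y side), identical in look and size.
- reset_left (a joint): How far the left button is down, in m: 0 = up, 0.006 = fully down. Spring return: starts to move at 1.5 N, fully down at 5 N (so 10 N for the two together); then it meets a hard stop.
- reset_right (a joint): The same for the right button.
- stop_top (a point): Top of the mushroom emergency stop (38 mm across, 97 mm above the table) on its own black box of 120 by 100 by 45 mm with a yellow block, standing to the left or right of the console. Fixed; not to be pressed.
- stop_button (a joint): How far the emergency stop is down, in m: 0 = up, 0.006 = fully down. It must stay up.
- bowl: Loose black bowl, 140 mm across, 60 mm high, on the other side of the console from the emergency stop; origin at the centre of its underside. To be left alone.
- screwdriver: Loose screwdriver, 180 mm long, lying on the table in front of the console (between it and the robot), under 35 mm high; origin on its underside, x along it. To be left alone.
Not all that is in view belongs to the job. What is shaped like the part that bears stop_top but purple is not meant.

How it is judged:
On the way, in this order (a step that is already met when the one before it is completed fails the run):
1. the guard is pushed back to its stop (value of joint guard above 0.088 m and value of joint each of reset_left, reset_right below 0.001 m), for 0.1 s.
2. both buttons are held down together by the fingers for three seconds (value of joint each of reset_left, reset_right above 0.004 m and contact force between the fingers and reset_left above 0.5 N and contact force between the fingers and reset_right above 0.5 N and value of joint guard above 0.085 m), for 3 s.
At the end, for the whole second after the job is handed in: The guard is back (at least 85 of its 95 mm), both buttons have been held at least 4 mm of their 6 mm down together for 3 s by the fingers and are up again (within 1 mm), the emergency stop is up, and bowl and screwdriver are within 20 mm of where they stood (value of joint each of reset_left, reset_right below 0.001 m and value of joint guard above 0.085 m and value of joint stop_button below 0.002 m and not (distance of bowl from where it was at the start of the episode above 0.02 m) and not (distance of screwdriver from where it was at the start of the episode above 0.02 m)); the robot touches nothing.
It fails at once if one reset button is pressed (over 4 mm) while the other is still up (under 1 mm) ((value of joint reset_left above 0.004 m and value of joint reset_right below 0.001 m) or (value of joint reset_right above 0.004 m and value of joint reset_left below 0.001 m)).
It fails at once if the emergency stop is pressed (value of joint stop_button above 0.002 m).
It fails at once if the bowl or screwdriver is moved or lifted by more than 20 mm (distance of any of bowl, screwdriver from where it was at the start of the episode above 0.02 m).
It also fails if it takes over 48 s, if anything falls off the work surface, if the arm or the gripper's body presses on something with over 40 N, if the wrist force passes 120 N, or if a joint passes its speed limit or range.

## Working session

There is one attempt and no reset: what is moved stays moved. The work goes in short steps, Python scripts to look and compute and a tool call to move; the robot and the scene stay as the last step left them, time stands still between calls to the robot, and variables do not carry over. Pictures are saved under pics/ and viewed, about 8 in all and at most 12, crops included, and the job is handed in when it is done.

Besides the shell and the picture viewer there is one more tool, called in YAML: its name, and indented under it one key for each argument. step_arm: Moves the arm, as the interface text tells. Its arguments: {"type":"object","properties":{"deltas":{"type":"array"},"force":{"type":"number"}},"required":["deltas"]}

```bash
mkdir -p pics; ls; cat > h.py <<'E'
import numpy as np,cv2
from plant import status,imaging,order,finder
from scipy.spatial.transform import Rotation as R
def cam(n):
    c=imaging.camera_info(n); a=np.array(c["attitude"],float)
    M=a if a.shape==(3,3) else (R.from_euler('xyz',a).as_matrix() if a.size==3 else R.from_quat(a).as_matrix())
    return c,M,np.array(c["position"])
def find(n,q,k=2):
    c,M,p=cam(n)
    return [(round(d["p"],2),(M@np.array(d["at"])+p).round(4)) for d in finder.recognise(n,q)[:k]]
def save(n,f):
    im=imaging.get_image(n); cv2.imwrite('pics/'+f,im[:,:,::-1]); return im
E
python3 - <<'E'
from h import *
print(status.state()); 
for n in("scene","top"):
    save(n,n+'0.png'); print(imaging.camera_info(n))
    for q in("console","guard_face","guard","reset_left_top","stop_top","bowl","screwdriver"): print(n,q,find(n,q))
E
```

```text
pics
{'time': 0.0, 'qpos': array([ 1.52458073e+00,  2.55756588e-01,  1.06983954e-01, -4.53698878e-04,
       -1.42393001e+00, -2.84584509e-01]), 'qvel': array([ 1.09772013e-03, -1.16276245e-03, -8.12295849e-04,  5.19863866e-04,
       -9.26561492e-04, -1.84176841e-06]), 'tau': array([-1.40386428e-04, -3.86629164e+01,  2.37942821e+01,  5.36536619e+00,
       -5.96074766e-03, -2.14323279e-07]), 'tool_pos': array([0.1785311 , 0.52003521, 0.40378549]), 'ee_rot': array([ 3.13963702e+00, -1.04579596e-04, -3.30866822e-01]), 'force': array([ 0.31963778,  0.5608546 , -0.61646098]), 'ft_torque': array([ 0.02436779, -0.01256772, -0.06038519]), 'finger_gap': 0.08508317018780283}
{'fx': 519.1692349647554, 'fy': 519.1692349647554, 'cx': 268.13083714577283, 'cy': 208.95930098751862, 'position': array([1.33123781, 0.39845496, 0.94498034]), 'attitude': array([-2.37338705,  0.00922253,  2.02179336])}
scene console [(0.6, array([ 0.6328, -0.0342,  0.0629]))]
scene guard_face [(0.97, array([ 0.5734, -0.0489,  0.091 ]))]
scene guard [(0.75, array([ 0.5776, -0.0446,  0.093 ])), (0.65, array([ 0.4235, -0.0
[... 182 characters left out ...]
  0.0335]))]
scene screwdriver [(0.87, array([ 0.422 , -0.0765,  0.0198]))]
{'fx': 432.78645076022866, 'fy': 432.78645076022866, 'cx': 284.8821129603765, 'cy': 214.5845250347893, 'position': array([0.44213839, 0.04484694, 0.9180572 ]), 'attitude': array([-2.99898684, -0.00354178, -1.58785363])}
top console [(0.94, array([ 0.595 , -0.0518,  0.0625]))]
top guard_face [(0.61, array([ 0.5607, -0.0536,  0.0971]))]
top guard [(0.65, array([ 0.5622, -0.0497,  0.0962]))]
top reset_left_top []
top stop_top [(0.68, array([0.6286, 0.3172, 0.0999])), (0.61, array([0.3701, 0.1947, 0.0971]))]
top bowl [(0.97, array([ 0.5757, -0.2633,  0.0306]))]
top screwdriver [(0.68, array([ 0.424 , -0.0804,  0.0233]))]
```

View pics/top0.png

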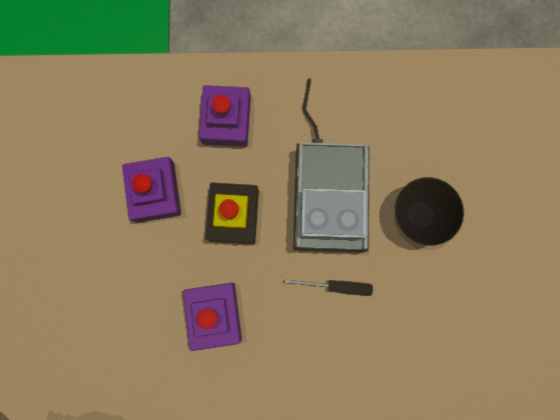

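View pics/scene0.png

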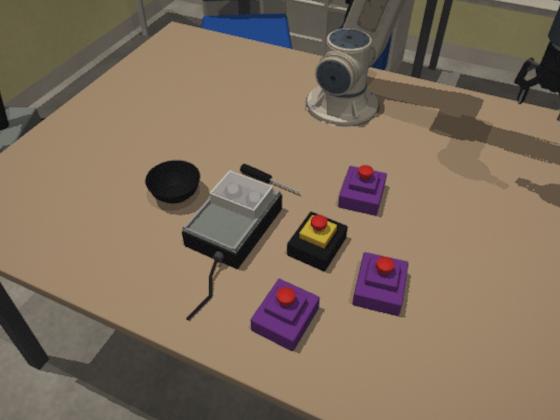

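The top view shows the console centred near (332,197) and almost aligned with the world axes. The guard covers the buttons, seen at about (318,218) and (347,218). The real e-stop is the yellow one at (230,209), the bowl is at (428,211) and the screwdriver at (330,287). Next I'll fit the console pose precisely.

```bash
cat >> h.py <<'E'
def ray(n,uv,z):
    c,M,p=cam(n); out=[]
    for u,v in uv:
        d=M@np.array([(u-c["cx"])/c["fx"],(v-c["cy"])/c["fy"],1]); out.append(p+d*(z-p[2])/d[2])
    return np.array(out)
def proj(n,P):
    c,M,p=cam(n); q=(np.atleast_2d(P)-p)@M
    return np.c_[c["fx"]*q[:,0]/q[:,2]+c["cx"],c["fy"]*q[:,1]/q[:,2]+c["cy"]]
E
python3 - <<'E'
from h import *
im=cv2.imread('pics/top0.png')
cr=im[125:270,270:390]; cv2.imwrite('pics/crop0.png',cv2.resize(cr,None,fx=4,fy=4,interpolation=cv2.INTER_CUBIC))
imaging.get_image("top")
m=finder.regions_of("top","console")[0]["mask"]
g=finder.regions_of("top","guard_face")[0]["mask"]
for k in(m,g,m|g):
    r=cv2.minAreaRect(np.argwhere(k)[:,::-1].astype(np.float32)); b=cv2.boxPoints(r)
    print(r,k.sum()); w=ray("top",b,0.06); print(w.round(4)[:,:2],w.mean(0))
E
```

```text
((332.5449523925781, 165.47189331054688), (75.67315673828125, 171.54344177246094), 1.6846843957901) 8286
[[ 0.494   0.0264]
 [ 0.8529  0.0089]
 [ 0.8456 -0.1497]
 [ 0.4871 -0.1232]] [ 0.66990705 -0.05940646  0.06      ]
((333.2880554199219, 213.23939514160156), (65.11865234375, 50.486934661865234), 2.862405300140381) 3168
[[ 0.5201  0.0114]
 [ 0.6223  0.0041]
 [ 0.6134 -0.1272]
 [ 0.5115 -0.1177]] [ 0.56681648 -0.05738274  0.06      ]
((332.5449523925781, 165.47189331054688), (75.67315673828125, 171.54344177246094), 1.6846843957901) 8286
[[ 0.494   0.0264]
 [ 0.8529  0.0089]
 [ 0.8456 -0.1497]
 [ 0.4871 -0.1232]] [ 0.66990705 -0.05940646  0.06      ]
```

View pics/crop0.png

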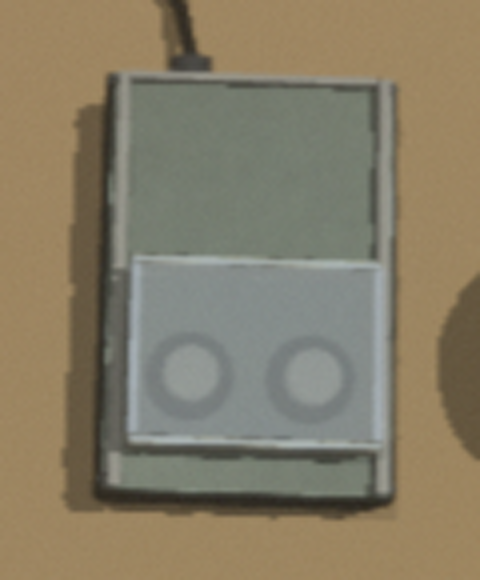

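```bash
python3 - <<'E'
from h import *
from scipy.optimize import least_squares
cr=lambda u,v:((u+.5)/4-.5+270,(v+.5)/4-.5+125)
obs=np.array([cr(*p) for p in [(190,374),(312,378),(128,441),(381,448),(133,257),(382,263)]])
def model(x):
    X,Y,a,s=x
    L=np.array([[-.05,.03,.082],[-.05,-.03,.082],[-.096+s,.061,.094],[-.096+s,-.061,.094],[-.004+s,.061,.094],[-.004+s,-.061,.094]])
    c,s_=np.cos(a),np.sin(a)
    return L@np.array([[c,s_,0],[-s_,c,0],[0,0,1]])+[X,Y,0]
r=least_squares(lambda x:(proj("top",model(x))-obs).ravel(),[.6,-.05,0,.01])
print(r.x,r.fun.round(2)); print(model(r.x).round(4)); print(ray("top",obs[:2],.082))
# check in scene image
im=cv2.imread('pics/scene0.png')
im=cv2.resize(im[150:280,160:310],None,fx=4,fy=4,interpolation=cv2.INTER_CUBIC)
for p in proj("scene",model(r.x)): cv2.drawMarker(im,tuple(int(round(t)) for t in ((p-[160,150]+.5)*4-.5)),(0,0,255),0,12,1)
cv2.imwrite('pics/crop1.png',im)
s=status.state();print(s["time"])
E
```

```text
[ 0.60255256 -0.05553121 -0.0459248   0.01032564] [ 0.19  0.06  0.45 -0.05 -0.38  0.49  0.2   0.6  -0.52 -0.73  0.07 -0.41]
[[ 0.554  -0.0233  0.082 ]
 [ 0.5512 -0.0832  0.082 ]
 [ 0.5198  0.0093  0.094 ]
 [ 0.5142 -0.1125  0.094 ]
 [ 0.6117  0.0051  0.094 ]
 [ 0.6061 -0.1168  0.094 ]]
[[ 0.55409909 -0.02290301  0.082     ]
 [ 0.55114627 -0.08232246  0.082     ]]
0.95
```

View pics/crop1.png

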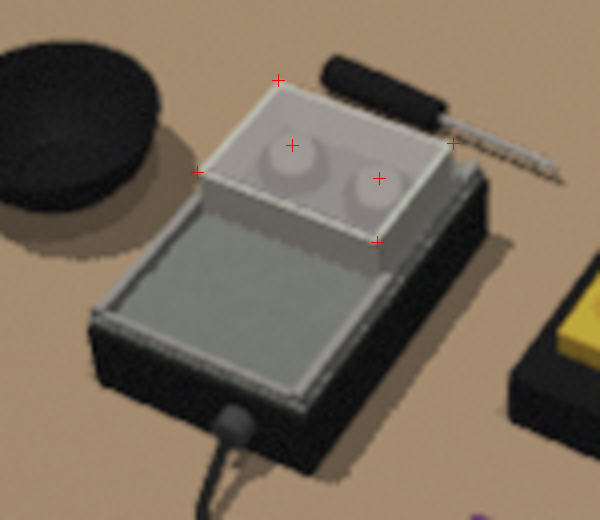

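step_arm:
  deltas:
    - [[0, 0, 0, -0.28, -1], [0, 0, 0, -0.26, -1], [0, 0, 0, 0, -1], [0.076, 0.13, 0, 0, -1], [0.076, 0.13, 0, 0, -1], [0.076, 0.13, 0, 0, -1], [0.076, 0.13, 0, 0, -1], [0.076, 0.13, 0, 0, -1], [0.076, 0.13, 0, 0, -1], [0.076, 0.13, 0, 0, -1], [0.076, 0.13, 0, 0, -1], [0, 0, 0, 0, -1]]

```text
time: 2.15
tool_pos: [0.3483, 0.1876, 0.4045]
ee_rot: [-3.141, -0.003, -0.072]
force: [0.0, 0.8, 0.3]
finger_gap: 0.0001
```

step_arm:
  deltas:
    - [[0.078, 0.128, 0, -0.05, -1], [0.078, 0.128, 0, 0, -1], [0.078, 0.128, 0, 0, -1], [0.078, 0.128, 0, 0, -1], [0.078, 0.128, 0, 0, -1], [0.078, 0.128, 0, 0, -1], [0, 0, 0, 0, -1], [0, 0, 0, 0, -1]]

```text
time: 2.95
tool_pos: [0.4799, -0.0592, 0.4052]
ee_rot: [-3.138, -0.006, -0.071]
force: [-0.2, 0.5, 0.5]
finger_gap: 0.0001
```

step_arm:
  deltas:
    - [[-0.01, -0.03, 0.12, -0.05, -1], [0, 0, 0.12, 0, -1], [0, 0, 0.1, 0, -1], [0, 0, 0, 0, -1], [0, 0, 0, 0, -1]]

```text
time: 3.45
tool_pos: [0.4782, -0.0451, 0.3032]
ee_rot: [-3.137, -0.012, -0.048]
force: [0.2, 0.8, 1.1]
finger_gap: -0.0001
```

```bash
cat >> h.py <<'E'
def rep():
    s=status.state(); d=np.array(s["tool_pos"])-[.60255,-.05553,0]; a=-.0459; c,t=np.cos(a),np.sin(a)
    print('t',round(s["time"],2),'console xy',round(d[0]*c+d[1]*t,4),round(-d[0]*t+d[1]*c,4),'z',round(d[2],4),'rot',np.round(s["ee_rot"],4),'F',np.round(s["force"],2),'T',np.round(s["ft_torque"],3),'gap',round(s["finger_gap"],4))
E
python3 - <<'E'
from h import *
rep()
E
```

```text
t 3.45 console xy -0.1247 0.0047 z 0.3032 rot [-3.137  -0.0123 -0.0481] F [0.16 0.78 1.09] T [ 0.012 -0.031 -0.023] gap -0.0001
```

step_arm:
  deltas:
    - [[0, 0.016, 0.08, 0, -1], [0, 0, 0.06, 0, -1], [0, 0, 0, 0, -1], [0, 0, 0, 0, -1]]

```text
time: 3.85
tool_pos: [0.4814, -0.0475, 0.2684]
ee_rot: [-3.136, -0.026, -0.046]
force: [0.6, -0.6, 0.6]
finger_gap: -0.0
```

```bash
sed -i '/^    print(.t.,round/i\    tip=d+R.from_euler("xyz",s["ee_rot"]).as_matrix()[:,2]*.173; print("tip",round(tip[0]*c+tip[1]*t,4),round(-tip[0]*t+tip[1]*c,4),round(tip[2],4))' h.py
python3 - <<'E'
from h import *
rep(); save("scene","scene1.png"); im=cv2.imread('pics/scene1.png'); cv2.imwrite('pics/crop2.png',cv2.resize(im[100:280,160:330],None,fx=3.3,fy=3.3,interpolation=cv2.INTER_CUBIC))
E
```

```text
tip -0.1169 0.0034 0.0955
t 3.85 console xy -0.1214 0.0024 z 0.2684 rot [-3.1358 -0.0256 -0.0461] F [ 0.57 -0.56  0.6 ] T [-0.049  0.047  0.018] gap -0.0
```

View pics/crop2.png

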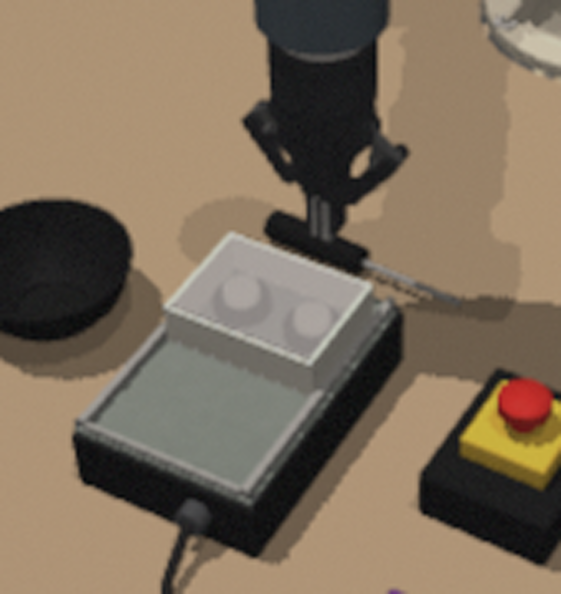

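The fingertips are in front of the guard, over the near edge and above the panel. The e-stop and bowl are clear. I'll lower slightly, then push.

step_arm:
  deltas:
    - [[0, 0.011, 0.033, 0, -1], [0, 0, 0, 0, -1], [0, 0, 0, 0, -1]]

```text
time: 4.2
tool_pos: [0.4825, -0.0507, 0.2608]
ee_rot: [-3.135, -0.031, -0.046]
force: [0.2, 1.0, 0.6]
finger_gap: 0.0001
```

```bash
python3 - <<'E'
from h import *
rep()
E
```

```text
tip -0.1147 0.0005 0.0879
t 4.2 console xy -0.1201 -0.0007 z 0.2608 rot [-3.1347 -0.0311 -0.0459] F [0.17 0.97 0.58] T [-0.057  0.053  0.03 ] gap 0.0001
```

step_arm:
  deltas:
    - [[0.04, 0, 0.006, 0, -1], [0.05, 0, 0.002, 0, -1], [0.05, 0, 0.002, 0, -1], [0.05, 0, 0.002, 0, -1], [0, 0, 0, 0, -1]]

```text
time: 4.7
tool_pos: [0.5418, -0.0538, 0.2589]
ee_rot: [-3.135, -0.027, -0.046]
force: [-0.1, 0.2, 0.9]
finger_gap: 0.0001
```

```bash
python3 - <<'E'
from h import *
rep()
E
```

```text
tip -0.0561 -0.0 0.0859
t 4.7 console xy -0.0608 -0.0011 z 0.2589 rot [-3.1353 -0.0267 -0.0462] F [-0.09  0.25  0.86] T [-0.073  0.11  -0.005] gap 0.0001
```

step_arm:
  deltas:
    - [[0.05, 0, 0.002, 0, -1], [0.05, 0, 0.002, 0, -1], [0.03, 0, 0.001, 0, -1], [0.02, 0, 0.001, 0, -1]]

```text
time: 5.1
tool_pos: [0.5859, -0.0563, 0.2574]
ee_rot: [-3.136, -0.02, -0.047]
force: [-2.7, 0.5, 2.3]
finger_gap: -0.0002
```

```bash
python3 - <<'E'
from h import *
rep(); save("scene","scene2.png"); im=cv2.imread('pics/scene2.png'); cv2.imwrite('pics/crop3.png',cv2.resize(im[120:280,160:330],None,fx=3.5,fy=3.5,interpolation=cv2.INTER_CUBIC))
E
```

```text
tip -0.0132 -0.0005 0.0844
t 5.1 console xy -0.0166 -0.0015 z 0.2574 rot [-3.1355 -0.0199 -0.0472] F [-2.67  0.53  2.32] T [ 0.079  1.    -0.023] gap -0.0002
```

View pics/crop3.png

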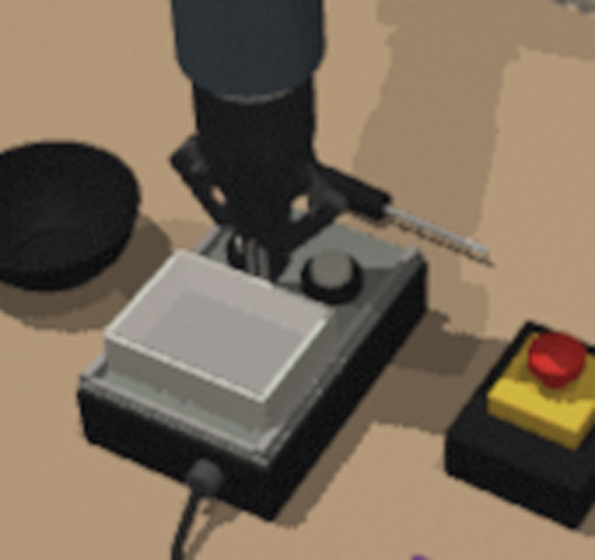

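The guard has moved back past both buttons. I'll push on until the force shows it is at its stop.

step_arm:
  deltas:
    - [[0.015, 0, 0, 0, -1], [0.015, 0, 0, 0, -1]]

```text
time: 5.35
tool_pos: [0.5912, -0.0568, 0.2565]
ee_rot: [-3.136, -0.007, -0.048]
force: [-18.8, 3.0, 12.2]
finger_gap: 0.0002
```

```bash
python3 - <<'E'
from h import *
rep()
E
```

```text
tip -0.0101 -0.0008 0.0835
t 5.35 console xy -0.0112 -0.0018 z 0.2565 rot [-3.1362 -0.0066 -0.048 ] F [-18.82   3.02  12.23] T [1.102 6.714 0.047] gap 0.0002
```

At the stop (-19 N). Back off, rise, and open part way.

step_arm:
  deltas:
    - [[-0.03, 0, 0, 0, -1], [-0.04, 0, -0.08, 0, -1], [-0.04, 0, -0.08, 0, 0.08], [0, 0, 0, 0, 0.08], [0, 0, 0, 0, 0.08], [0, 0, 0, 0, 0.08]]

```text
time: 5.95
tool_pos: [0.5561, -0.0551, 0.3057]
ee_rot: [-3.135, -0.012, -0.048]
force: [-0.5, -1.3, 0.2]
finger_gap: 0.0461
```

```bash
python3 - <<'E'
from h import *
rep(); save("wrist","w0.png"); print(imaging.camera_info("wrist"))
for q in("reset_left_top","reset_right_top","guard_face"): print(find("wrist",q,3))
save("top","t1.png")
for q in("reset_left_top","guard_face"): print(find("top",q,3))
E
```

```text
tip -0.0444 -0.0006 0.1327
t 5.95 console xy -0.0464 -0.0017 z 0.3057 rot [-3.135  -0.0115 -0.0478] F [-0.48 -1.28  0.19] T [0.004 0.026 0.007] gap 0.0461
{'fx': 325.19226210127806, 'fy': 325.19226210127806, 'cx': 279.92853553809533, 'cy': 213.8557493221816, 'position': array([ 0.6317658 , -0.05917614,  0.27513005]), 'attitude': array([ 2.85313315,  0.00710779, -1.61933397])}
[(0.86, array([ 0.5579, -0.0247,  0.0831]))]
[(0.67, array([ 0.5538, -0.0895,  0.0773])), (0.32, array([ 0.5645, -0.2682,  0.0287]))]
[(0.75, array([ 0.6447, -0.0598,  0.0905])), (0.18, array([ 0.5535, -0.0845,  0.0854]))]
[(0.24, array([ 0.5682, -0.2716,  0.0277]))]
[]
```

View pics/w0.png

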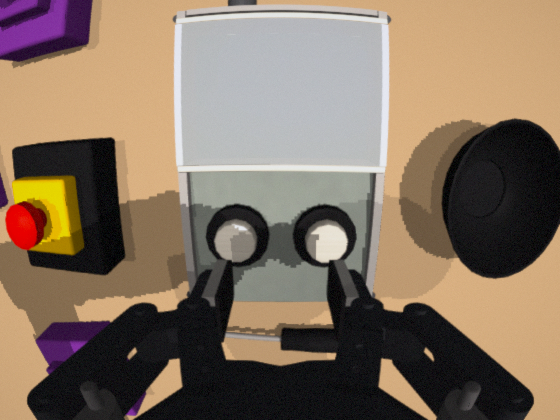

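The wrist view shows the guard fully back. The caps are at about (237,241) and (326,242), and the fingertips at about (222,268) and (340,268). I'll compute positions from these.

```bash
cat >> h.py <<'E'
def wray(c,M,p,uv,z):
    o=[]
    for u,v in uv:
        x,y=u-c["cx"],v-c["cy"]; r=np.hypot(x,y); t=r/c["fx"]
        d=M@np.array([np.sin(t)*x/r,np.sin(t)*y/r,np.cos(t)]); w=p+d*(z-p[2])/d[2]-[.60255,-.05553,0]
        a=-.0459; o.append([w[0]*np.cos(a)+w[1]*np.sin(a),-w[0]*np.sin(a)+w[1]*np.cos(a)])
    return np.round(o,4)
E
python3 - <<'E'
from h import *
im=cv2.imread('pics/w0.png'); g=cv2.cvtColor(im,cv2.COLOR_BGR2GRAY)
# cap centres: bright blobs inside black collars
for x0,x1 in((205,270),(292,358)):
    s=g[205:268,x0:x1]; n,l,st,ce=cv2.connectedComponentsWithStats((s>75).astype(np.uint8)); 
    print([(st[i][:5].tolist(),(ce[i]+[x0,205]).round(1)) for i in range(1,n) if st[i][4]>150])
c,M,p=cam("wrist")
print(wray(c,M,p,[(237,242),(326,242)],.082))
for z in(.126,.130,.134): print(z,wray(c,M,p,[(222,264),(341,264),(213,264),(231,264)],z))
cv2.imwrite('pics/w0c.png',cv2.resize(im[190:330,180:390],None,fx=3.5,fy=3.5,interpolation=cv2.INTER_CUBIC))
E
```

```text
[([0, 0, 22, 63, 414], array([209.8, 233.9])), ([40, 0, 25, 24, 212], array([262.7, 211.7])), ([9, 14, 42, 43, 1405], array([235.1, 240.4])), ([41, 40, 24, 23, 197], array([262.4, 261.1]))]
[([0, 0, 26, 25, 211], array([298.6, 211.4])), ([14, 0, 52, 63, 1980], array([333.1, 240. ])), ([0, 44, 36, 19, 201], array([301. , 262.2]))]
[[-0.0469  0.0267]
 [-0.0469 -0.0304]]
0.126 [[-0.0417  0.0285]
 [-0.0417 -0.0324]
 [-0.0418  0.0332]
 [-0.0416  0.0238]]
0.13 [[-0.0398  0.0276]
 [-0.0398 -0.0316]
 [-0.0399  0.0322]
 [-0.0397  0.0231]]
0.134 [[-0.0379  0.0268]
 [-0.0379 -0.0307]
 [-0.038   0.0313]
 [-0.0378  0.0224]]
```

View pics/w0c.png

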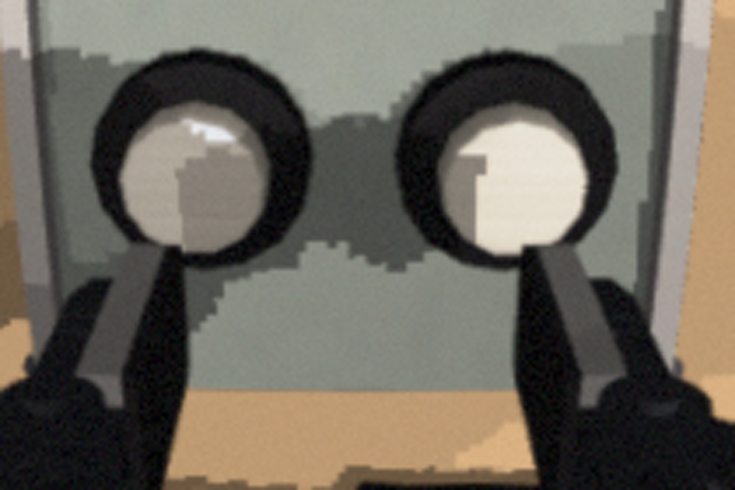

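step_arm:
  deltas:
    - [[-0.013, 0, 0.05, 0, 0.08], [0, 0, 0.05, 0, 0.08], [0, 0, 0.04, 0, 0.08], [0, 0, 0, 0, 0.08], [0, 0, 0, 0, 0.08]]

```text
time: 6.8
tool_pos: [0.5533, -0.0548, 0.2615]
ee_rot: [-3.136, -0.01, -0.048]
force: [-0.8, -0.3, 1.1]
finger_gap: 0.046
```

```bash
python3 - <<'E'
from h import *
rep(); save("wrist","w1.png"); im=cv2.imread('pics/w1.png')
cv2.imwrite('pics/w1c.png',cv2.resize(im[190:330,180:390],None,fx=3.5,fy=3.5,interpolation=cv2.INTER_CUBIC))
E
```

```text
tip -0.0475 -0.0006 0.0885
t 6.8 console xy -0.0492 -0.0016 z 0.2615 rot [-3.1359 -0.0101 -0.0479] F [-0.8  -0.28  1.12] T [ 0.023 -0.045  0.014] gap 0.046
```

View pics/w1c.png

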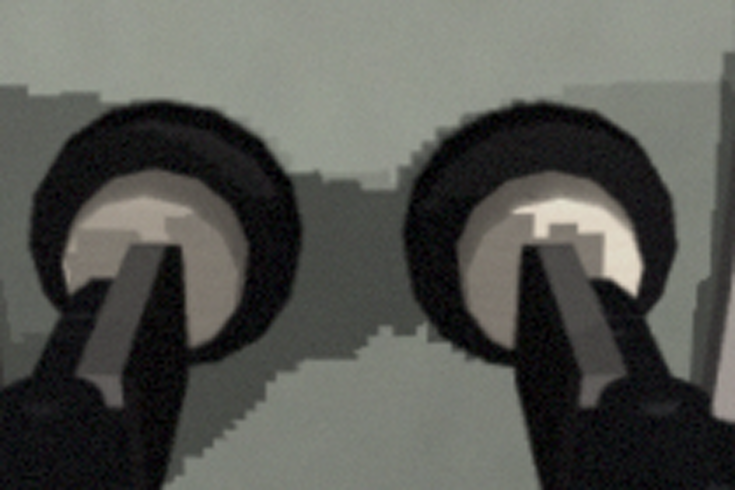

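Both fingertips are centred over their caps: left tip and cap at about x=155, right at about x=550 in the crop. Now the press.

step_arm:
  deltas:
    - [[0, 0, 0.013, 0, 0.08], [0, 0, 0.013, 0, 0.08], [0, 0, 0.013, 0, 0.08]]

```text
time: 7.15
tool_pos: [0.5541, -0.0547, 0.2511]
ee_rot: [-3.135, -0.014, -0.048]
force: [-1.8, -0.1, 4.7]
finger_gap: 0.0459
```

```bash
python3 - <<'E'
from h import *
rep()
E
```

```text
tip -0.0461 -0.0004 0.0781
t 7.15 console xy -0.0484 -0.0014 z 0.2511 rot [-3.1354 -0.0135 -0.0477] F [-1.8  -0.13  4.68] T [0.197 0.806 0.01 ] gap 0.0459
```

step_arm:
  deltas:
    - [[0, 0, 0.012, 0, 0.08], [0, 0, 0.012, 0, 0.08]]

```text
time: 7.35
tool_pos: [0.554, -0.0547, 0.2468]
ee_rot: [-3.136, -0.015, -0.047]
force: [-14.7, 6.5, 32.9]
finger_gap: 0.0461
```

```bash
python3 - <<'E'
from h import *
rep()
E
```

```text
tip -0.0459 -0.0005 0.0738
t 7.35 console xy -0.0485 -0.0013 z 0.2468 rot [-3.1364 -0.0148 -0.0466] F [-14.72   6.49  32.88] T [ 1.996  5.032 -0.019] gap 0.0461
```

step_arm:
  deltas:
    - [[0, 0, 0.007, 0, 0.08], [0, 0, 0.007, 0, 0.08], [0, 0, 0.007, 0, 0.08]]

```text
time: 7.65
tool_pos: [0.5534, -0.0544, 0.247]
ee_rot: [-3.137, -0.018, -0.045]
force: [-6.1, 1.9, 15.1]
finger_gap: 0.0463
```

```bash
python3 - <<'E'
from h import *
rep(); save("wrist","w2.png"); im=cv2.imread('pics/w2.png')
cv2.imwrite('pics/w2c.png',cv2.resize(im[190:330,180:390],None,fx=3.5,fy=3.5,interpolation=cv2.INTER_CUBIC))
E
```

```text
tip -0.046 -0.0004 0.0741
t 7.65 console xy -0.0492 -0.0011 z 0.247 rot [-3.1374 -0.0182 -0.0451] F [-6.1   1.91 15.14] T [ 0.724  2.442 -0.175] gap 0.0463
```

View pics/w2c.png

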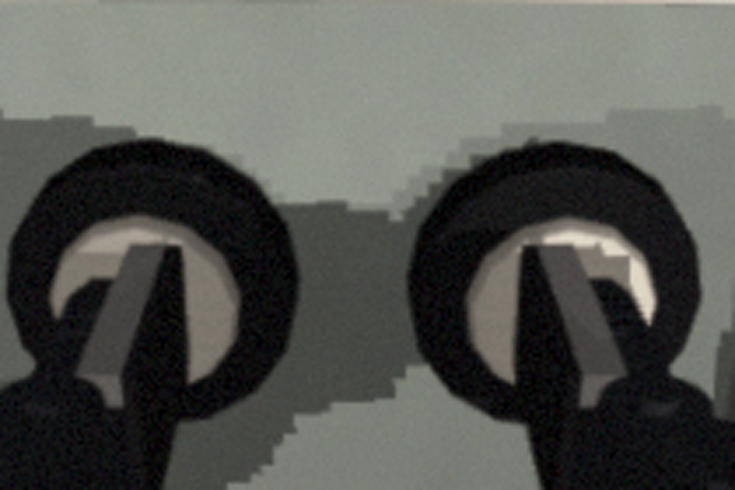

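Both caps are down to nearly the collar height and look equal. I'll hold there with a steady downward bias.

step_arm:
  deltas:
    - [[0, 0, 0.009, 0, 0.08], [0, 0, 0.009, 0, 0.08], [0, 0, 0.009, 0, 0.08], [0, 0, 0.009, 0, 0.08], [0, 0, 0.009, 0, 0.08], [0, 0, 0.009, 0, 0.08]]

```text
time: 8.3
tool_pos: [0.552, -0.054, 0.2469]
ee_rot: [-3.139, -0.027, -0.042]
force: [-8.8, 2.3, 20.0]
finger_gap: 0.0462
```

```bash
python3 - <<'E'
from h import *
rep()
E
```

```text
tip -0.0458 -0.0004 0.074
t 8.3 console xy -0.0505 -0.0008 z 0.2469 rot [-3.1395 -0.0272 -0.042 ] F [-8.77  2.34 20.01] T [ 1.047  3.257 -0.163] gap 0.0462
```

step_arm:
  deltas:
    - [[0, 0, 0.009, 0, 0.08], [0, 0, 0.009, 0, 0.08], [0, 0, 0.009, 0, 0.08], [0, 0, 0.009, 0, 0.08], [0, 0, 0.009, 0, 0.08], [0, 0, 0.009, 0, 0.08], [0, 0, 0.009, 0, 0.08], [0, 0, 0.009, 0, 0.08], [0, 0, 0.009, 0, 0.08], [0, 0, 0.009, 0, 0.08], [0, 0, 0.009, 0, 0.08], [0, 0, 0.009, 0, 0.08]]

```text
time: 9.5
tool_pos: [0.5492, -0.0533, 0.2469]
ee_rot: [3.14, -0.045, -0.034]
force: [-9.8, 2.5, 19.2]
finger_gap: 0.0461
```

```bash
python3 - <<'E'
from h import *
rep()
E
```

```text
tip -0.0455 -0.0004 0.0741
t 9.5 console xy -0.0534 -0.0002 z 0.2469 rot [ 3.1399 -0.0454 -0.0344] F [-9.8   2.51 19.2 ] T [1.169 3.406 0.007] gap 0.0461
```

step_arm:
  deltas:
    - [[0, 0, 0.009, 0, 0.08], [0, 0, 0.009, 0, 0.08], [0, 0, 0.009, 0, 0.08], [0, 0, 0.009, 0, 0.08], [0, 0, 0.009, 0, 0.08], [0, 0, 0.009, 0, 0.08], [0, 0, 0.009, 0, 0.08], [0, 0, 0.009, 0, 0.08], [0, 0, 0.009, 0, 0.08], [0, 0, 0.009, 0, 0.08], [0, 0, 0.009, 0, 0.08], [0, 0, 0.009, 0, 0.08]]

```text
time: 10.7
tool_pos: [0.5465, -0.0527, 0.2468]
ee_rot: [3.137, -0.063, -0.026]
force: [-10.4, 2.5, 20.2]
finger_gap: 0.0462
```

```bash
python3 - <<'E'
from h import *
rep(); save("wrist","w3.png"); im=cv2.imread('pics/w3.png')
cv2.imwrite('pics/w3c.png',cv2.resize(im[190:330,180:390],None,fx=3.5,fy=3.5,interpolation=cv2.INTER_CUBIC))
E
```

```text
tip -0.0452 -0.0004 0.0742
t 10.7 console xy -0.0561 0.0003 z 0.2468 rot [ 3.1365 -0.063  -0.0257] F [-10.4    2.53  20.24] T [1.206 3.499 0.07 ] gap 0.0462
```

View pics/w3c.png

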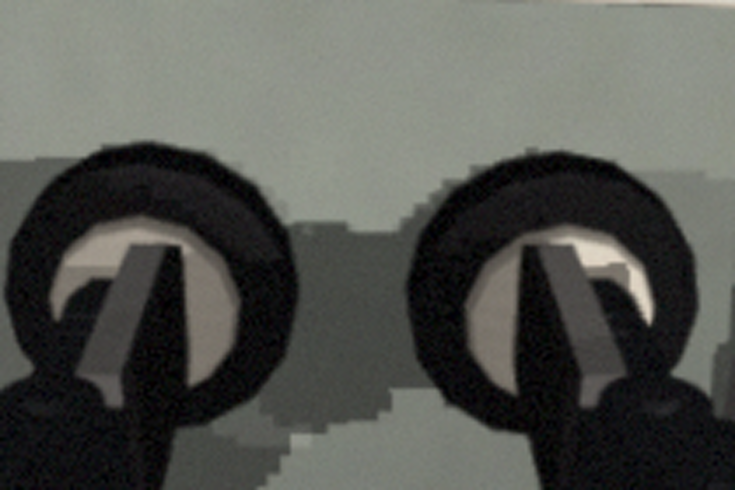

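Both are still fully down. I'll hold another 0.6 s for margin, then lift straight up.

step_arm:
  deltas:
    - [[0, 0, 0.009, 0, 0.08], [0, 0, 0.009, 0, 0.08], [0, 0, 0.009, 0, 0.08], [0, 0, 0.009, 0, 0.08], [0, 0, 0.009, 0, 0.08], [0, 0, 0.009, 0, 0.08], [0, 0, -0.06, 0, 0.08], [0, 0, -0.12, 0, 0.08], [0, 0, -0.12, 0, 0.08], [0, 0, -0.12, 0, 0.08], [0, 0, 0, 0, 0.08], [0, 0, 0, 0, 0.08]]

```text
time: 11.95
tool_pos: [0.5355, -0.0513, 0.3781]
ee_rot: [3.135, -0.075, -0.021]
force: [0.5, -0.0, -1.3]
finger_gap: 0.0465
```

```bash
python3 - <<'E'
from h import *
rep(); save("scene","scene3.png"); im=cv2.imread('pics/scene3.png'); cv2.imwrite('pics/crop4.png',cv2.resize(im[120:280,140:340],None,fx=3.5,fy=3.5,interpolation=cv2.INTER_CUBIC))
for q in("bowl","screwdriver","reset_left_top","reset_right_top"): print(q,find("scene",q))
E
```

```text
tip -0.0542 0.0004 0.2056
t 11.95 console xy -0.0672 0.0011 z 0.3781 rot [ 3.1353 -0.0753 -0.0206] F [ 0.48 -0.01 -1.3 ] T [-0.008  0.244 -0.018] gap 0.0465
bowl [(0.94, array([ 0.5483, -0.2675,  0.0345]))]
screwdriver [(0.76, array([ 0.4205, -0.0781,  0.0184]))]
reset_left_top []
reset_right_top [(0.48, array([ 0.5582, -0.0817,  0.0795]))]
```

View pics/crop4.png

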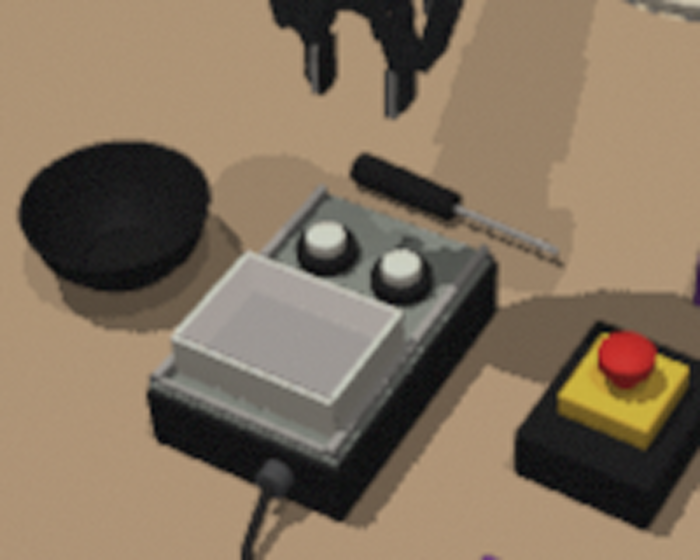

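The guard is back, both caps are up, the bowl and screwdriver haven't moved, and the arm is clear. Handing in.

```bash
python3 - <<'E'
from h import *
print(order.sign_off())
E
```

```text
the job is handed in; nothing more can be done
None
```

The job is done and handed in at about 12 s of the 48 s allowed; the hand-in gives no verdict.

- **Guard:** I pushed it back with the closed fingertips, above the caps, until the force rose to about 19 N at its stop.
- **Buttons:** With the fingers about 46 mm apart, I pressed both caps together, with one force peak of 33 N and then 15–20 N. I held them down for about 4 s and lifted straight off.
- **Final checks:** The last picture shows the guard back, both caps up, the e-stop up and the gripper about 12 cm above the caps. The bowl and screwdriver measured within about 3 mm of where they started.

Some checks were weaker or disagreed:

- **Button travel:** It was judged from force, height and pictures, not measured directly. The wrist torque suggested the load was sometimes uneven, roughly 14 N left and 6 N right at one point. Both caps still looked fully down.
- **Tool tilt:** The tool tilted by about 0.06 rad during the hold, but the tips stayed on the caps.
- **Left cap:** In the final picture the finder reported only the right cap, so the left one was checked by eye.

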